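# Tighten a rack clamp on an axle spacer with its loose crank

## Task

The aluminium axle spacer standing between the jaws of the small bench clamp has to be held tight for filing: take the crank from the rubber mat, push it fully down over the clamp's square shaft and wind it clockwise (seen from above) until you feel the jaw grip the spacer snugly, firm but not forced. Then lift the crank off the shaft and stand it back on the mat, hub down, and let go. Leave the other things on the ledge where they are.

Things in the scene. Friction and masses are not known exactly. Their poses are not given: they have to be found in the camera images.
- crank_hub (a point): loose steel crank, 0.3 kg: the centre of its hub, a block 34 x 34 mm, 44 mm tall, with a square blind socket 16 mm wide, 34 mm deep in its underside. It starts hub down on the mat at any yaw. z up, x along the arm from hub to knob. The 14 mm wide arm leaves the +x face, 30 to 40 mm above the hub's underside, so grip the hub across its two flats that face along y
- crank_knob (a point): middle of the crank's black upright knob, 75 mm from the hub axis along the hub's x and 41.5 mm above the hub's centre point; 20 mm diameter, 45 mm tall (41 to 86 mm above the hub's underside). It spins freely on its pin, so it can be gripped and led round a circle without turning the gripper
- crank: the whole crank: origin at the centre of the hub's underside, axes as crank_hub. Fully home on the shaft, its underside rests on the shaft's collar and the hub centre is 8 mm below shaft_top
- shaft_top (a point): centre of the top end of the clamp's upright shaft, 104 mm above the ledge; z up, x towards the jaws (the clamp's axes: they do NOT turn with the shaft). The shaft is 14 mm square and 30 mm tall, its top 5 mm tapering to 9 mm square. Its square stands at an unknown angle: look, or feel for it with the socket. The crank fits in four positions a quarter turn apart, with about 0.13 rad of play either way
- clamp: the grey clamp, fixed; base plate 165 x 70 mm, 12 mm thick; origin on the ledge under the shaft axis, axes as shaft_top. Gear housing 58 x 62 mm, 68 mm tall; on it a 32 mm round collar, top at 74 mm, that carries the shaft. Turning the shaft has a steady friction of 0.35 N m (about 4.7 N at the knob while it moves, less once it stands) and it stays where it is left
- jaw: sliding steel jaw, 54 mm wide, 50 mm high; origin at ledge height under its gripping face. Clockwise cranking moves it along the clamp's +x, 6 mm per radian, towards an anvil whose setting varies and is not measured: it grips after 0.6 to 2.3 rad. Rubber-backed: once it grips, 0.1 rad more adds about 20 N and each further newton at the knob about 12 N; a proper grip is 15 to 90 N, aim at 40 N
- spacer: aluminium axle spacer, a tube 26 mm in diameter and 36 mm tall standing loose between jaw and anvil; origin at the centre of its underside (12 mm above the ledge), z up. The jaw slides it a few mm against the anvil
- mat_top (a point): centre of the top of the black rubber mat fixed on the ledge, 170 x 170 mm and 3 mm thick; x and y along its sides, z up. The crank starts and ends here, its hub wholly on the mat
- spring: bystander: chrome kickstand spring lying down, 105 mm long, 23 mm high; origin under its middle
- bulb1: bystander: clear indicator bulb standing on its brass base, 25 mm wide, 44 mm tall; origin under its base
- bulb2: bystander: second clear indicator bulb, the same
- funnel: bystander: red plastic funnel standing mouth down, 104 mm wide, 130 mm tall; origin under its middle
- mirror_mount: bystander: black plastic mirror mount, 55 x 36 mm, 75 mm tall; origin under its middle
- wrench: bystander: steel wrench lying flat, 180 mm long, 8 mm high; origin under its middle

How it is judged:
By the outcome, as a careful person would: the job done as asked, in the order asked, and still so for the second after the job is handed in, with the robot touching nothing.
It also fails if it takes over 72 s, if anything falls off the work surface, if the arm or the gripper's body presses on something with over 40 N, if the wrist force passes 120 N, or if a joint passes its speed limit or range.

## Robot

A 6-joint arm with a two-finger parallel gripper is mounted at the origin on the work surface. World frame = base frame: x ahead of the robot, y to its left, z up, the work surface at z = 0. Lengths are in m, angles in rad, forces in N, time in s.
With the tool pointing down it reaches from about 0.375 to 0.975 m from the base axis. Payload 3.8 kg.
Tool frame: the origin (TCP) lies at the very end of the fingers, on their centre line; the grasp point (between the pads) lies 19 mm behind it; z points along the fingers, y is the direction in which the jaws open and shut (so a half turn about z gives the same grasp; the last joint's range is limited). The gripper opens to 85 mm and grips with 20 to 120 N. Pads are 22 mm wide; open, the fingers measure 114 mm over their backs; the gripper's body (76 mm by 85 mm) begins 54 mm behind the grasp point. The pads swing forward as they close: fully open they stand 13 mm farther back than shut.
Start: joints at [-1.328, 0.264, 1.604, -0, 1.274, -0.037], TCP at [0.186, -0.649, 0.231] pointing down, gripper open.
Joint ranges: [-2.63, 2.63], [-0.94, 2.18], [0.31, 2.57], [-1.31, 4.45], [0, 2.66], [-2.55, 2.55]. Speed limits (rad/s): [2.57, 2.57, 3.14, 3.14, 3.14, 3.14].

## Interface

Orientations are given as a rotation vector (axis times angle).
In Python, from workcell import read_state, read_camera, camera_info, finish_job gives the robot as it stands. The module is installed in compiled form; this text tells all that it offers.
- The arm moves only by the tool play_rows, never from a script. Its argument "motion" is a list of rows, each a list of 5 numbers: the shift along the tool's x, y, z in units of 1000 mm (1.0 is 1000 mm), then the turn about the tool's z in units of 2 pi rad (1.0 is 2 pi rad), then the finger opening in mm, from 0 to 85.4. A call has 1 to 5 rows; each row shifts and turns the commanded pose from where the row before left it, along the tool's axes as they then stand; what a row does not reach is not made up. A row lasts 1/8 s, in which the tool goes at most 62.5 mm and 10.7 degrees, less where a joint would pass 70% of its speed; a pose out of reach is approached as far as the arm can. A call with a number of a shift or a turn outside -1 to 1 is refused whole. A call with a gripper value outside its range is refused whole. The fingers move at their own pace and stop on an object; "squeeze" is the grip in N (left out, the last holds). Time passes only in rows, so rows that do not move let the fingers close. It gives the time, the measured TCP pose, the force and the opening at its end, in the units of the state.
- read_state(): the state, without advancing time (a new reading comes with each control period).
- read_camera(name): name is "scene" or "side" or "wrist"; returns the picture (400x640x3 uint8, red, green, blue); there is no depth.
- camera_info(name): a dict with "intrinsics" (3x3 intrinsics, pixels), "dist_coeffs" ([k1, k2, p1, p2, k3] as OpenCV has them; the pictures are not rectified), "pose" (4x4, takes a point from camera to world coordinates). Camera axes: x right, y down, z forward; pixel columns grow to the right and rows downward; lengths in m; the calibration is good to about 2 mm. A picture is of the moment at which its call begins: read the wrist's pose just before it. camera_info takes no time and is no camera call; for the wrist camera it gives the pose at the moment of the call.
- finish_job(): hands the job in, once; it reports no verdict.
The state is a dict: "time": time; "q": joint angles; "joint_vel": joint speeds; "joint_torque": joint torques, N m; "tool_pos": TCP position; "tcp_rot": TCP orientation; "wrist_force": force on the tool from outside, world axes, zero at the start; "torque": the same for the moment, N m; "width": opening from 0.0 (shut) to 1.0 (fully open).
Only numpy, scipy, OpenCV 4.12 (cv2) and the standard library are available. Lean on these libraries where they do the work, as an engineer would, in place of code of your own. Each camera call takes 0.05 s, during which the arm holds its last target. There are 200 camera calls.

## Working session

There is one attempt and no reset: what is moved stays moved. The work goes in short steps, Python scripts to look and compute and a tool call to move; the robot and the scene stay as the last step left them, time stands still between calls to the robot, and variables do not carry over. Pictures are saved under pics/ and viewed, about 8 in all and at most 12, crops included, and the job is handed in when it is done.

Besides the shell and the picture viewer there is one more tool, called as name(argument=value, ...), one argument or row to a line, values as JSON. play_rows: Moves the arm, as the interface text tells. Shifts and turns lie within -1 to 1; 1 stands for 1000 mm of shift or 2 pi rad of turn. Its arguments: {"type":"object","properties":{"motion":{"type":"array","items":{"type":"array","items":{"type":"number"}}},"squeeze":{"type":"number"}},"required":["motion"]}

```bash
mkdir -p pics; cat > h.py <<'E'
import numpy as np, cv2
from workcell import *
def ray(name,uv,info=None):
    i=info or camera_info(name);K=np.array(i["intrinsics"]);d=np.array(i["dist_coeffs"]);T=np.array(i["pose"])
    p=cv2.undistortPoints(np.array(uv,float).reshape(-1,1,2),K,d).reshape(-1,2)
    D=np.c_[p,np.ones(len(p))]@T[:3,:3].T
    return T[:3,3],D
def onplane(name,uv,z,info=None):
    o,D=ray(name,uv,info);return o+D*((z-o[2])/D[:,2])[:,None]
def proj(name,P,info=None):
    i=info or camera_info(name);T=np.linalg.inv(np.array(i["pose"]))
    r,_=cv2.Rodrigues(T[:3,:3]);return cv2.projectPoints(np.array(P,float).reshape(-1,1,3),r,T[:3,3],np.array(i["intrinsics"]),np.array(i["dist_coeffs"]))[0].reshape(-1,2)
def snap(name,fn):
    im=read_camera(name)[:,:,::-1].copy();cv2.imwrite("pics/"+fn,im);return im
E
python3 - <<'E'
from h import *
for n in("scene","side","wrist"):
    i=camera_info(n);print(n,np.round(i["intrinsics"],1).tolist(),np.round(i["pose"],3).tolist())
a=snap("scene","a.png");b=snap("side","b.png");snap("wrist","w0.png")
print(read_state())
E
```

```text
scene [[397.6, 0.0, 317.6], [0.0, 397.6, 206.5], [0.0, 0.0, 1.0]] [[0.513, 0.679, -0.526, 1.061], [0.858, -0.416, 0.3, -0.289], [-0.015, -0.605, -0.796, 0.844], [0.0, 0.0, 0.0, 1.0]]
side [[388.8, 0.0, 316.4], [0.0, 388.8, 202.6], [0.0, 0.0, 1.0]] [[-0.977, -0.162, 0.142, 0.425], [-0.215, 0.701, -0.68, 0.598], [0.011, -0.694, -0.72, 0.73], [0.0, 0.0, 0.0, 1.0]]
wrist [[350.7, 0.0, 323.8], [0.0, 350.7, 193.5], [0.0, 0.0, 1.0]] [[0.276, -0.919, -0.282, 0.26], [-0.961, -0.265, -0.079, -0.627], [-0.002, 0.293, -0.956, 0.374], [0.0, 0.0, 0.0, 1.0]]
{'time': 0.15, 'q': array([-1.32788994e+00,  2.64596702e-01,  1.60504156e+00,  7.83898691e-06,
        1.27370097e+00, -3.68888667e-02]), 'joint_vel': array([ 0.001101  , -0.00273894, -0.00391128,  0.0004632 , -0.00076125,
       -0.00042921]), 'joint_torque': array([ 2.86875718e-05, -5.15905917e+01, -3.67959309e+01, -6.00581575e-05,
        8.07629986e-03,  3.45133151e-05]), 'tool_pos': array([ 0.18628127, -0.6482079 ,  0.23024696]), 'tcp_rot': array([-3.10917954e+00, -4.37823212e-01,  2.70250102e-04]), 'wrist_force': array([-0.05140554,  0.28694313, -1.03145147]), 'torque': array([ 0.01211769, -0.03116872, -0.01825218]), 'width': 1.0018212163158136}
```

View pics/a.png

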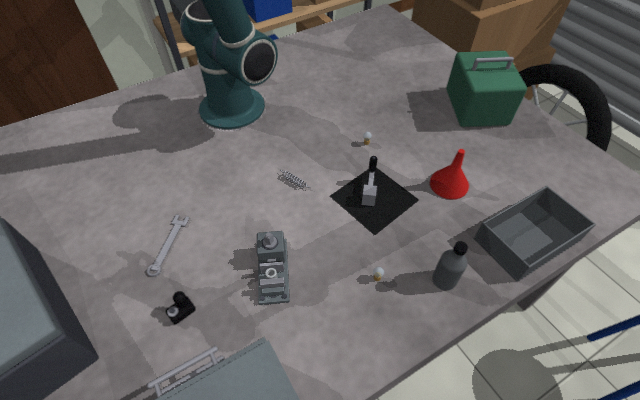

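View pics/b.png

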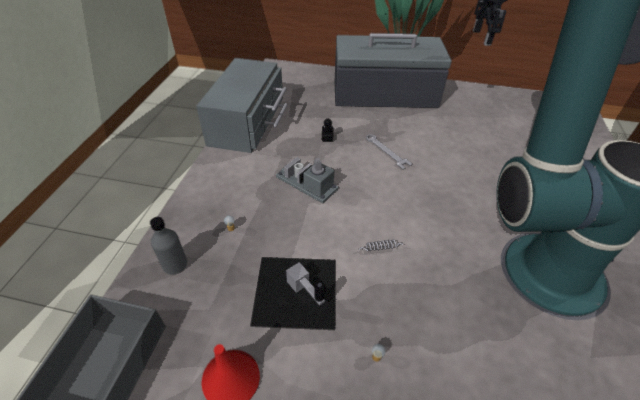

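Scene: crank hub near (369,190), knob at (373,163) and clamp shaft at (267,236). Side: hub (298,272), knob (318,290) and shaft (319,162).

```bash
python3 - <<'E'
from h import *
print("hub",onplane("scene",[(370,188)],.047),onplane("side",[(297,270)],.047))
print("shaft",onplane("scene",[(267,236)],.104),onplane("side",[(319,162)],.104))
print("knobtop",onplane("scene",[(373,158)],.089),onplane("side",[(320,290)],.089))
m=[(375,167),(418,200),(375,233),(331,197)]
print("mat",onplane("scene",m,.003),onplane("scene",m,.003).mean(0))
R=cv2.Rodrigues(read_state()["tcp_rot"])[0];print(R.round(3))
T=np.array(camera_info("wrist")["pose"]);p=read_state()["tool_pos"]
print("cam in tool",(R.T@(T[:3,3]-p)).round(4),(R.T@T[:3,:3]).round(3))
E
```

```text
hub [[0.55386175 0.15892866 0.047     ]] [[0.55677846 0.15354749 0.047     ]]
shaft [[ 0.58407529 -0.14794568  0.104     ]] [[ 0.57195696 -0.13142087  0.104     ]]
knobtop [[0.50101189 0.20143835 0.089     ]] [[0.49529696 0.21477685 0.089     ]]
mat [[0.46932095 0.24133747 0.003     ]
 [0.62709846 0.26844527 0.003     ]
 [0.65322957 0.10851341 0.003     ]
 [0.49666894 0.07558802 0.003     ]] [0.56157948 0.17347104 0.003     ]
[[ 0.961  0.276 -0.   ]
 [ 0.276 -0.961  0.002]
 [ 0.    -0.002 -1.   ]]
cam in tool [ 0.0762 -0.     -0.1442] [[ 0.    -0.956 -0.293]
 [ 1.     0.    -0.   ]
 [ 0.    -0.293  0.956]]
```

play_rows(
  motion=[
    [0.043,-0.0317,0,0,85],
    [0.043,-0.0317,0,0,85],
    [0.043,-0.0317,0,0,85],
    [0.043,-0.0317,0,0,85],
    [0.043,-0.0317,0,0,85],
  ],
)

```text
time: 0.78
tool_pos: [0.35, -0.4354, 0.231]
tcp_rot: [-3.111, -0.438, 0.0]
wrist_force: [1.3, -0.4, -0.4]
width: 0.997
```

play_rows(
  motion=[
    [0.043,-0.0317,0,0,85],
    [0.043,-0.0317,0,0,85],
    [0.043,-0.0317,0,0,85],
    [0.043,-0.0317,0,0,85],
    [0.043,-0.0317,0,0,85],
  ],
)

```text
time: 1.4
tool_pos: [0.5128, -0.2237, 0.2311]
tcp_rot: [-3.111, -0.438, 0.0]
wrist_force: [0.9, -1.6, -0.8]
width: 0.997
```

play_rows(
  motion=[
    [0.043,-0.0317,0,0,85],
    [0.043,-0.0317,0,0,85],
    [0,0,0,0,85],
  ],
)

```text
time: 1.78
tool_pos: [0.5788, -0.1375, 0.2308]
tcp_rot: [-3.109, -0.445, -0.0]
wrist_force: [0.6, -0.1, 0.3]
width: 0.995
```

```bash
python3 - <<'E'
from h import *
import pickle
i=camera_info("wrist");im=snap("wrist","w1.png");pickle.dump(i,open("w1.pkl","wb"))
c=im[80:330,200:500];cv2.imwrite("pics/w1c.png",cv2.resize(c,None,fx=2.4,fy=2.4,interpolation=cv2.INTER_CUBIC))
print(read_state()["tool_pos"],proj("wrist",[.578,-.14,.104],i))
E
```

```text
[ 0.57774089 -0.13909786  0.2307438 ] [[326.63544915 187.1176221 ]]
```

View pics/w1c.png

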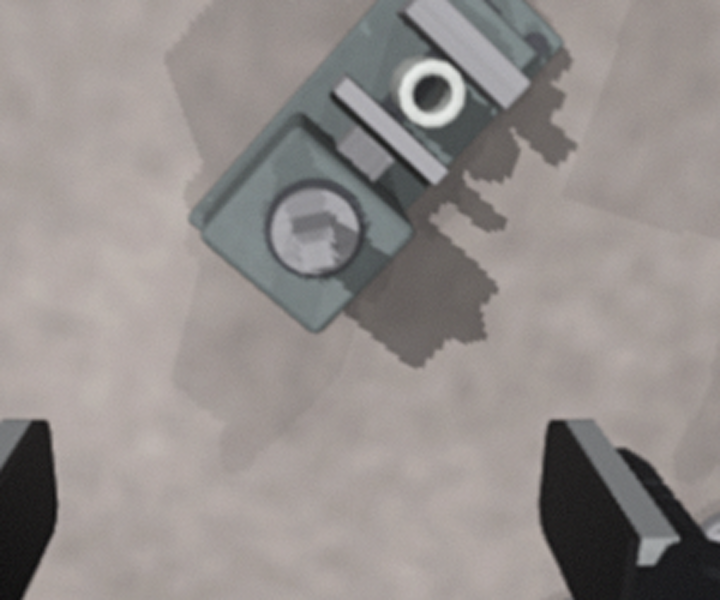

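The clamp is in view: collar circle at about (331,175) px, with the shaft inside at low contrast. I'll enlarge it, rectified onto the shaft-top plane.

```bash
cat >> h.py <<'E'
def ortho(im,name,info,c,z,half,n=600):
    "top view on plane z: columns = world x, rows up = world y"
    g=np.linspace(-half,half,n);X,Y=np.meshgrid(c[0]+g,c[1]-g)
    m=proj(name,np.stack([X,Y,0*X+z],-1),info).reshape(n,n,2).astype(np.float32)
    return cv2.remap(im,m[...,0],m[...,1],cv2.INTER_CUBIC)
E
python3 - <<'E'
from h import *
import pickle
i=pickle.load(open("w1.pkl","rb"));im=cv2.imread("pics/w1.png")
c=onplane("wrist",[(330.8,175)],.074,i)[0];print("collar",c)
o=ortho(im,"wrist",i,c,.104,.025)
o=cv2.normalize(o,None,0,255,cv2.NORM_MINMAX)
g=cv2.cvtColor(o,cv2.COLOR_BGR2GRAY);g=cv2.createCLAHE(3,(4,4)).apply(g)
cv2.imwrite("pics/w1s.png",g)
# collar circle / housing direction
uv=lambda x,y:(200+x/2.4,80+y/2.4)
print("housing edge z.068",onplane("wrist",[uv(316,330),uv(412,230),uv(205,235),uv(300,118)],.068,i))
print("jaw",onplane("wrist",[uv(338,80),uv(445,182),uv(405,10),uv(510,105)],.062,i))
E
```

```text
collar [ 0.58153145 -0.14300608  0.074     ]
housing edge z.068 [[ 0.54115085 -0.1560359   0.068     ]
 [ 0.58976501 -0.17915691  0.068     ]
 [ 0.56600718 -0.10494118  0.068     ]
 [ 0.61797858 -0.12697847  0.068     ]]
jaw [[ 0.63440847 -0.13659996  0.062     ]
 [ 0.60976375 -0.18641384  0.062     ]
 [ 0.66462599 -0.15233646  0.062     ]
 [ 0.64375074 -0.20001283  0.062     ]]
```

View pics/w1s.png

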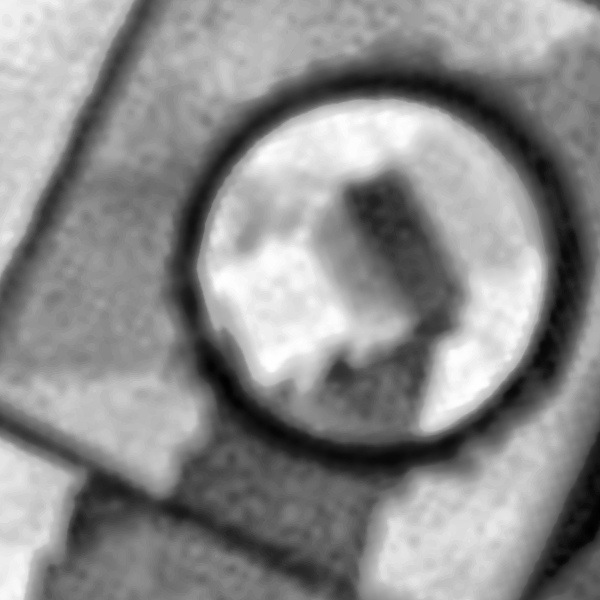

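The shaft square stands at about 26° (mod 90°) in the world, with its axis at about (0.5805, -0.143). The clamp's x axis is at about -25°. Next I'll go above the crank and turn the tool to its yaw, about 137°.

play_rows(
  motion=[
    [0.0102,-0.0483,0,0,85],
    [0.0102,-0.0483,0,0,85],
    [0.0102,-0.0483,0,0,85],
    [0.0102,-0.0483,0,0,85],
    [0.0102,-0.0483,0,0,85],
  ],
)

```text
time: 2.45
tool_pos: [0.559, 0.1054, 0.2312]
tcp_rot: [3.111, 0.435, -0.0]
wrist_force: [-0.1, 0.2, -0.1]
width: 0.992
```

play_rows(
  motion=[
    [0.0102,-0.0483,0,0,85],
    [0,0,0,-0.028,85],
    [0,0,0,-0.028,85],
    [0,0,0,-0.028,85],
    [0,0,0,-0.028,85],
  ],
)

```text
time: 3.08
tool_pos: [0.5558, 0.1531, 0.231]
tcp_rot: [2.766, 1.489, -0.001]
wrist_force: [-0.1, -0.6, -0.7]
width: 0.995
```

play_rows(
  motion=[
    [0,0,0,-0.028,85],
    [0,0,0,-0.028,85],
    [0,0,0,-0.028,85],
    [0,0,0,-0.028,85],
    [0,0,0,-0.028,85],
  ],
)

```text
time: 3.7
tool_pos: [0.5558, 0.153, 0.231]
tcp_rot: [-1.869, -2.525, 0.001]
wrist_force: [0.3, -0.8, -0.1]
width: 0.996
```

play_rows(
  motion=[
    [0,0,0,-0.028,85],
    [0,0,0,-0.028,85],
    [0,0,0,-0.028,85],
    [0,0,0,0,85],
  ],
)

```text
time: 4.2
tool_pos: [0.5558, 0.1533, 0.2311]
tcp_rot: [-1.157, -2.921, 0.001]
wrist_force: [-0.0, -0.4, 1.1]
width: 0.992
```

```bash
cat >> h.py <<'E'
def pose():
    s=read_state();R=cv2.Rodrigues(s["tcp_rot"])[0];return s["tool_pos"],R,np.degrees(np.arctan2(R[1,0],R[0,0]))
def to(target,yaw=None):
    p,R,y=pose();print("tcp",p.round(4),"yaw",y.round(2),"q6",read_state()["q"][5].round(3),"tool shift m",(R.T@(np.array(target)-p)).round(4),"turn rev",None if yaw is None else round(-(((yaw-y+180)%360)-180)/360,4))
E
python3 - <<'E'
from h import *
import pickle
i=camera_info("wrist");im=snap("wrist","w2.png");pickle.dump(i,open("w2.pkl","wb"))
p,R,y=pose();print(p,y)
o=ortho(im,"wrist",i,(.54,.17),.047,.1);cv2.imwrite("pics/w2o.png",o)
E
```

```text
[0.55589345 0.15354089 0.23112053] 136.71890475690296
```

View pics/w2o.png

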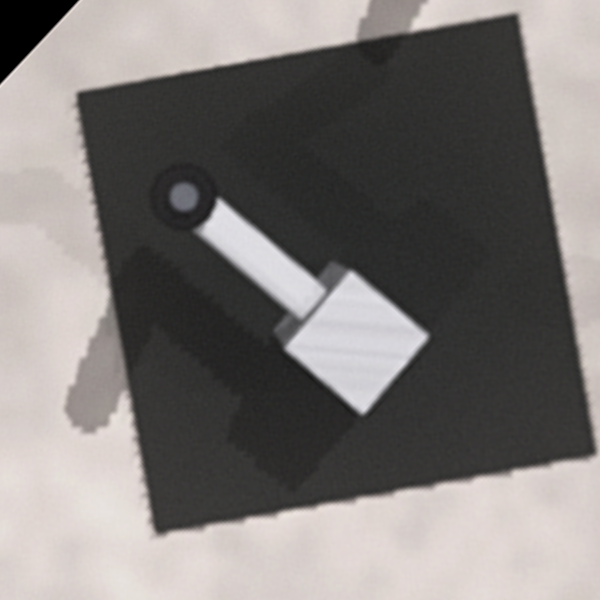

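Hub top centre is at (0.559, 0.156) with yaw about 140°. Knob is at upper left, consistent with that yaw. Descending and gripping.

play_rows(
  motion=[
    [0,0,0,-0.0092,85],
    [-0.0008,0.0037,0.045,0,85],
    [0,0,0.055,0,85],
    [0,0,0.055,0,85],
    [0,0,0.045,0,85],
  ],
)

```text
time: 4.88
tool_pos: [0.5581, 0.1562, 0.0291]
tcp_rot: [-1.072, -2.952, 0.001]
wrist_force: [-0.2, -0.0, -0.9]
width: 0.997
```

play_rows(
  motion=[
    [0,0,0.017,0,85],
    [0,0,0,0,20],
    [0,0,0,0,20],
    [0,0,0,0,20],
    [0,0,0,0,20],
  ],
  squeeze=90,
)

```text
time: 5.5
tool_pos: [0.5613, 0.1575, 0.017]
tcp_rot: [1.065, 2.951, 0.004]
wrist_force: [0.3, -1.5, 6.3]
width: 0.382
```

play_rows(
  motion=[
    [0,0,0,0,20],
    [0,0,0,0,20],
    [0,0,0,0,20],
    [0,0,0,0,20],
  ],
)

```text
time: 6.0
tool_pos: [0.5613, 0.1574, 0.017]
tcp_rot: [1.065, 2.951, 0.003]
wrist_force: [-0.8, -1.0, 6.6]
width: 0.381
```

play_rows(
  motion=[
    [0,0,-0.02,0,20],
    [0,0,-0.05,0,20],
    [0,0,-0.055,0,20],
    [0,0,-0.05,0,20],
    [0,0,0,0,20],
  ],
)

```text
time: 6.62
tool_pos: [0.5628, 0.1582, 0.1966]
tcp_rot: [1.063, 2.945, 0.011]
wrist_force: [-0.0, -0.5, -3.5]
width: 0.385
```

```bash
python3 - <<'E'
from h import *
i=camera_info("wrist");im=snap("wrist","w3.png")
s=snap("side","s3.png");
to((.5805,-.143,.18),206)
pp=proj("side",pose()[0])[0].astype(int);print(pp,read_state()["wrist_force"],read_state()["torque"])
x,y=np.clip(pp-75,0,None);c=s[y:y+150,x:x+150];h=np.hstack([cv2.resize(c,(400,400)),im[:400,130:530]]);cv2.imwrite("pics/h3.png",h)
E
```

```text
tcp [0.5589 0.1572 0.1902] yaw 140.31 q6 -0.647 tool shift m [-0.2084 -0.2172  0.0102] turn rev -0.1825
[293 226] [-0.62080422  0.51465451 -3.7002705 ] [-0.06874936  0.00021354  0.03258323]
```

View pics/h3.png

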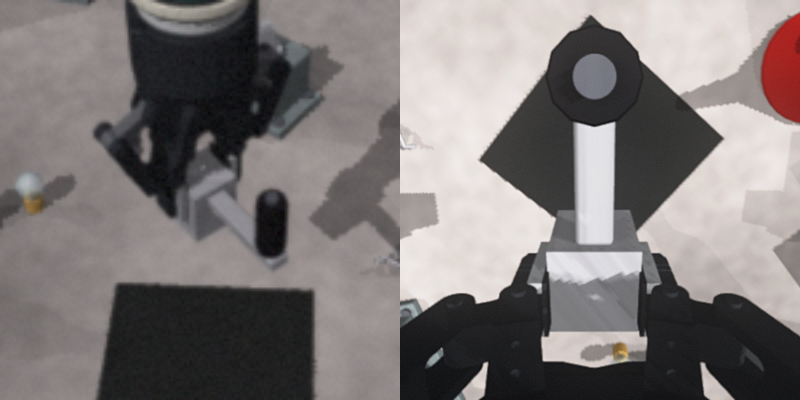

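Crank is held squarely. Hub top in the wrist image lies between rows 251 and 331, columns about 280 to 372. I'll work out the hub's offset in the tool frame.

```bash
python3 - <<'E'
from h import *
p,R,y=pose();i=camera_info("wrist")
for zt in(-.028,-.032):
  o,D=ray("wrist",[(277,251),(377,251),(282,331),(370,331),(325,76),(325,26)],i)
  o=R.T@(o-p);D=D@R
  print(zt,(o+D*((zt-o[2])/D[:,2])[:,None])[:4,:2].round(4).tolist(),"knob",(o+D*((zt-.042-o[2])/D[:,2])[:,None])[4:,:2].round(4).tolist())
print(p,R.round(3).tolist())
E
```

```text
-0.028 [[0.0164, -0.016], [0.0164, 0.0206], [-0.0188, -0.0155], [-0.0188, 0.0195]] knob [[0.0761, 0.0014], [0.0855, 0.0014]]
-0.032 [[0.0184, -0.0154], [0.0184, 0.0199], [-0.0156, -0.0149], [-0.0156, 0.0189]] knob [[0.076, 0.0014], [0.0848, 0.0013]]
[0.55886483 0.15720138 0.19024763] [[-0.769, 0.639, 0.001], [0.639, 0.769, 0.0], [-0.001, 0.001, -1.0]]
```

play_rows(
  motion=[
    [-0.03465,-0.0359,0,0,20],
    [-0.03465,-0.0359,0,0,20],
    [-0.03465,-0.0359,0,0,20],
    [-0.03465,-0.0359,0,0,20],
    [-0.03465,-0.0359,0,0,20],
  ],
)

```text
time: 7.35
tool_pos: [0.5755, -0.0927, 0.1862]
tcp_rot: [-1.065, -2.95, 0.001]
wrist_force: [0.6, 0.1, -2.9]
width: 0.384
```

play_rows(
  motion=[
    [-0.03465,-0.0359,0,0,20],
    [0,0,0,-0.0261,20],
    [0,0,0,-0.0261,20],
    [0,0,0,-0.0261,20],
    [0,0,0,-0.0261,20],
  ],
)

```text
time: 7.98
tool_pos: [0.5791, -0.1408, 0.1858]
tcp_rot: [-0.05, -3.135, -0.003]
wrist_force: [0.7, 0.4, -3.5]
width: 0.385
```

play_rows(
  motion=[
    [0,0,0,-0.0261,20],
    [0,0,0,-0.0261,20],
    [0,0,0,-0.0261,20],
    [0,0,0.04,0,20],
    [0,0,0,0,20],
  ],
)

```text
time: 8.6
tool_pos: [0.5761, -0.1398, 0.1428]
tcp_rot: [0.706, -3.049, -0.01]
wrist_force: [-0.3, 1.1, -3.4]
width: 0.381
```

```bash
python3 - <<'E'
from h import *
to((.581,-.1415,.122),206)
s=snap("side","s4.png");a=snap("scene","a4.png");w=snap("wrist","w4.png");
def c(im,n):
    u,v=proj(n,(.58,-.142,.11))[0].astype(int);return cv2.resize(im[max(v-35,0):v+35,u-35:u+35],(400,400),interpolation=cv2.INTER_CUBIC)
cv2.imwrite("pics/h4.png",np.hstack([c(s,"side"),c(a,"scene")]))
st=read_state();print(st["wrist_force"],st["torque"])
E
```

```text
tcp [ 0.5761 -0.1398  0.1428] yaw -153.93 q6 -2.306 tool shift m [-0.0039 -0.0039  0.0207] turn rev 0.0002
[ 0.23529967 -0.34338996 -2.59354683] [ 0.0713128  -0.00610505 -0.036517  ]
```

View pics/h4.png

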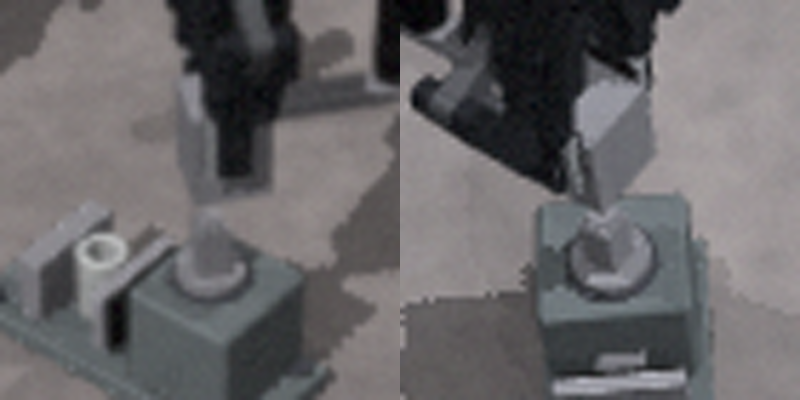

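Both views show the socket just above the shaft and about 5 mm to the -x side, which agrees with the TCP reading. Correcting, then descending.

play_rows(
  motion=[
    [-0.0039,-0.0039,0,0,20],
    [0,0,0.02,0,20],
    [0,0,0,0,20],
  ],
)

```text
time: 9.12
tool_pos: [0.5848, -0.1427, 0.1269]
tcp_rot: [0.708, -3.057, -0.004]
wrist_force: [-0.6, 0.0, -3.2]
width: 0.382
```

play_rows(
  motion=[
    [0,0,0.003,0,20],
    [0,0,0.003,0,20],
    [0,0,0.003,0,20],
    [0,0,0,0,20],
  ],
)

```text
time: 9.62
tool_pos: [0.5865, -0.1431, 0.12]
tcp_rot: [0.709, -3.06, -0.0]
wrist_force: [-0.3, 0.8, -3.6]
width: 0.384
```

```bash
python3 - <<'E'
from h import *
to((.581,-.1415,.086),206)
st=read_state();print(st["wrist_force"],st["torque"])
E
```

```text
tcp [ 0.5865 -0.1431  0.12  ] yaw -153.93 q6 -2.307 tool shift m [0.0042 0.0039 0.034 ] turn rev 0.0002
[-0.25057025  0.76735399 -3.63812929] [ 0.04680404 -0.03797964  0.04798035]
```

play_rows(
  motion=[
    [0.0042,0.0039,0,0,20],
    [0,0,0,0,20],
    [0,0,0,0,20],
  ],
)

```text
time: 10.0
tool_pos: [0.5812, -0.1415, 0.1205]
tcp_rot: [-0.709, 3.06, -0.0]
wrist_force: [0.7, -0.4, -4.3]
width: 0.382
```

play_rows(
  motion=[
    [0,0,0,0,20],
    [0,0,0,0,20],
    [0,0,0,0,20],
  ],
)

```text
time: 10.38
tool_pos: [0.5812, -0.1416, 0.1203]
tcp_rot: [-0.709, 3.061, -0.0]
wrist_force: [0.7, -0.3, -3.1]
width: 0.378
```

```bash
python3 - <<'E'
from h import *
to((.581,-.1415,.086),206)
st=read_state();print(st["wrist_force"],st["torque"])
s=snap("side","s5.png");a=snap("scene","a5.png")
def c(im,n):
    u,v=proj(n,(.58,-.142,.11))[0].astype(int);return cv2.resize(im[max(v-35,0):v+35,u-35:u+35],(400,400),interpolation=cv2.INTER_CUBIC)
cv2.imwrite("pics/h5.png",np.hstack([c(s,"side"),c(a,"scene")]))
E
```

```text
tcp [ 0.5812 -0.1416  0.1203] yaw -153.93 q6 -2.306 tool shift m [0.0002 0.0002 0.0343] turn rev 0.0002
[ 0.7199151  -0.27457314 -3.11978181] [ 0.01646294  0.02176426 -0.04128454]
```

View pics/h5.png

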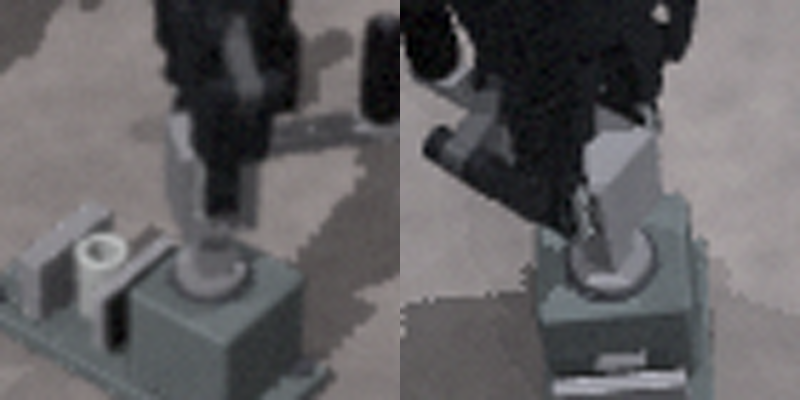

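Settled and aligned: in the side view, hub centre column 213 against collar 212. Pushing down in small steps.

play_rows(
  motion=[
    [0,0,0.003,0,20],
    [0,0,0.003,0,20],
    [0,0,0.003,0,20],
    [0,0,0,0,20],
  ],
)

```text
time: 10.98
tool_pos: [0.581, -0.1416, 0.1109]
tcp_rot: [0.709, -3.06, -0.0]
wrist_force: [0.1, -0.6, -3.8]
width: 0.379
```

play_rows(
  motion=[
    [0,0,0.003,0,20],
    [0,0,0.003,0,20],
    [0,0,0,0,20],
    [0,0,0,0,20],
  ],
)

```text
time: 11.48
tool_pos: [0.5811, -0.1416, 0.1053]
tcp_rot: [0.709, -3.06, -0.0]
wrist_force: [0.1, -0.2, -4.2]
width: 0.385
```

play_rows(
  motion=[
    [0,0,0.005,0,20],
    [0,0,0.005,0,20],
    [0,0,0.005,0,20],
    [0,0,0,0,20],
  ],
)

```text
time: 11.98
tool_pos: [0.5809, -0.1416, 0.0896]
tcp_rot: [0.709, -3.06, -0.0]
wrist_force: [1.6, -1.2, -4.5]
width: 0.382
```

play_rows(
  motion=[
    [0,0,0.002,0,20],
    [0,0,0.002,0,20],
    [0,0,0,0,20],
  ],
)

```text
time: 12.35
tool_pos: [0.5813, -0.1415, 0.088]
tcp_rot: [-0.709, 3.061, 0.0]
wrist_force: [-3.5, -0.9, 4.9]
width: 0.38
```

play_rows(
  motion=[
    [0,0,0.0015,0,20],
    [0,0,0,0,20],
  ],
  squeeze=110,
)

```text
time: 12.6
tool_pos: [0.5813, -0.1415, 0.0879]
tcp_rot: [-0.709, 3.06, 0.0]
wrist_force: [-6.5, 1.4, 13.1]
width: 0.38
```

```bash
cat > st.py <<'E'
from h import *
to((.581,-.1415,.088))
st=read_state();print("F",st["wrist_force"].round(2),"T",st["torque"].round(3),"tau6",st["joint_torque"][5].round(3),"t",st["time"],"q6",st["q"][5])
E
python3 st.py
```

```text
tcp [ 0.5813 -0.1415  0.0879] yaw -153.92 q6 -2.306 tool shift m [ 0.0003  0.0002 -0.0001] turn rev None
F [-6.48  1.37 13.12] T [ 0.307  1.204 -0.033] tau6 0.009 t 12.6 q6 -2.306433939298231
```

play_rows(
  motion=[
    [0,0,-0.0015,0,20],
    [0,0,0,0.015,20],
    [0,0,0,0.015,20],
    [0,0,0,0.015,20],
    [0,0,0,0.015,20],
  ],
)

```text
time: 13.22
tool_pos: [0.5816, -0.1429, 0.088]
tcp_rot: [-0.12, 3.138, -0.004]
wrist_force: [-2.8, -2.2, 4.7]
width: 0.38
```

```bash
python3 st.py
```

```text
tcp [ 0.5816 -0.1429  0.088 ] yaw -175.61 q6 -1.927 tool shift m [0.0005 0.0014 0.    ] turn rev None
F [-2.77 -2.18  4.72] T [-0.466  0.632  0.299] tau6 -0.418 t 13.225 q6 -1.9270888362142202
```

play_rows(
  motion=[
    [0,0,0,0.005,20],
    [0,0,0,0.005,20],
    [0,0,0,0.005,20],
    [0,0,0,0.005,20],
  ],
)

```text
time: 13.72
tool_pos: [0.5816, -0.1431, 0.0881]
tcp_rot: [0.074, 3.14, -0.004]
wrist_force: [-3.3, -5.3, 6.0]
width: 0.381
```

```bash
python3 st.py
```

```text
tcp [ 0.5816 -0.1431  0.0881] yaw 177.3 q6 -1.803 tool shift m [0.0007 0.0016 0.0001] turn rev None
F [-3.3  -5.29  5.98] T [-0.631  0.668  0.366] tau6 0.1 t 13.725 q6 -1.8034510552652818
```

play_rows(
  motion=[
    [0,0,0,0.005,20],
    [0,0,0,0.005,20],
    [0,0,0,0.005,20],
    [0,0,0,0.005,20],
  ],
)

```text
time: 14.22
tool_pos: [0.5816, -0.1433, 0.0881]
tcp_rot: [0.271, 3.129, -0.005]
wrist_force: [-4.0, -5.4, 4.3]
width: 0.382
```

```bash
python3 st.py
```

```text
tcp [ 0.5816 -0.1433  0.0881] yaw 170.1 q6 -1.678 tool shift m [0.0009 0.0017 0.0001] turn rev None
F [-4.02 -5.35  4.29] T [-0.746  0.686  0.298] tau6 0.102 t 14.225 q6 -1.6777688019352204
```

play_rows(
  motion=[
    [0,0,0,0.005,20],
    [0,0,0,0.005,20],
    [0,0,0,0.005,20],
    [0,0,0,0.005,20],
  ],
)

```text
time: 14.72
tool_pos: [0.5815, -0.1435, 0.0881]
tcp_rot: [0.467, 3.105, -0.005]
wrist_force: [-4.1, -5.2, 5.5]
width: 0.38
```

```bash
python3 st.py
```

```text
tcp [ 0.5815 -0.1435  0.0881] yaw 162.91 q6 -1.552 tool shift m [0.0011 0.0017 0.0001] turn rev None
F [-4.09 -5.2   5.47] T [-0.741  0.663  0.368] tau6 0.103 t 14.725 q6 -1.5521572210726835
```

play_rows(
  motion=[
    [0,0,0,0.005,20],
    [0,0,0,0.005,20],
    [0,0,0,0.005,20],
    [0,0,0,0.005,20],
  ],
)

```text
time: 15.22
tool_pos: [0.5815, -0.1437, 0.0881]
tcp_rot: [0.66, 3.07, -0.006]
wrist_force: [-4.5, -5.7, 5.6]
width: 0.381
```

```bash
python3 st.py
```

```text
tcp [ 0.5815 -0.1437  0.0881] yaw 155.72 q6 -1.426 tool shift m [0.0014 0.0018 0.0001] turn rev None
F [-4.52 -5.73  5.62] T [-0.883  0.717  0.338] tau6 0.107 t 15.225 q6 -1.4264863069728442
```

play_rows(
  motion=[
    [0,0,0,0.005,20],
    [0,0,0,0.005,20],
    [0,0,0,0.005,20],
    [0,0,0,0.005,20],
  ],
)

```text
time: 15.72
tool_pos: [0.5814, -0.1439, 0.0881]
tcp_rot: [0.852, 3.022, -0.006]
wrist_force: [-4.6, -6.1, 5.3]
width: 0.376
```

```bash
python3 st.py
```

```text
tcp [ 0.5814 -0.1439  0.0881] yaw 148.52 q6 -1.301 tool shift m [0.0016 0.0019 0.0001] turn rev None
F [-4.55 -6.09  5.34] T [-1.009  0.776  0.391] tau6 0.109 t 15.725 q6 -1.3008565528229747
```

play_rows(
  motion=[
    [0,0,0,0.005,20],
    [0,0,0,0.005,20],
  ],
)

```text
time: 15.98
tool_pos: [0.5813, -0.144, 0.0881]
tcp_rot: [0.946, 2.994, -0.006]
wrist_force: [-5.7, -6.3, 5.6]
width: 0.381
```

```bash
python3 st.py
```

```text
tcp [ 0.5813 -0.144   0.0881] yaw 144.92 q6 -1.238 tool shift m [0.0017 0.0019 0.    ] turn rev None
F [-5.71 -6.31  5.6 ] T [-1.027  0.862  0.416] tau6 0.123 t 15.975 q6 -1.2379926806856885
```

play_rows(
  motion=[
    [0,0,0,0.005,20],
    [0,0,0,0.005,20],
  ],
)

```text
time: 16.23
tool_pos: [0.5812, -0.1441, 0.0881]
tcp_rot: [1.04, 2.963, -0.006]
wrist_force: [-5.2, -6.6, 5.6]
width: 0.381
```

```bash
python3 st.py
```

```text
tcp [ 0.5812 -0.1441  0.0881] yaw 141.33 q6 -1.175 tool shift m [0.0018 0.0018 0.0001] turn rev None
F [-5.15 -6.63  5.62] T [-1.136  0.871  0.468] tau6 0.171 t 16.225 q6 -1.17529459406474
```

play_rows(
  motion=[
    [0,0,0,0.005,20],
    [0,0,0,0.005,20],
  ],
)

```text
time: 16.48
tool_pos: [0.5812, -0.1441, 0.0881]
tcp_rot: [1.132, 2.929, -0.007]
wrist_force: [-5.7, -7.0, 5.5]
width: 0.379
```

```bash
python3 st.py
```

```text
tcp [ 0.5812 -0.1441  0.0881] yaw 137.74 q6 -1.113 tool shift m [0.0019 0.0018 0.0001] turn rev None
F [-5.7  -6.96  5.51] T [-1.1    0.877  0.455] tau6 0.219 t 16.475 q6 -1.1125464653185928
```

The joint-6 torque starts rising steadily at q6 of about -1.25: the jaw has gripped. A little more winding should bring it to about 40 N.

play_rows(
  motion=[
    [0,0,0,0.005,20],
    [0,0,0,0.005,20],
  ],
)

```text
time: 16.73
tool_pos: [0.5811, -0.1442, 0.0881]
tcp_rot: [1.223, 2.892, -0.007]
wrist_force: [-4.8, -7.3, 6.2]
width: 0.38
```

```bash
python3 st.py
```

```text
tcp [ 0.5811 -0.1442  0.0881] yaw 134.15 q6 -1.05 tool shift m [0.002  0.0018 0.    ] turn rev None
F [-4.77 -7.34  6.16] T [-1.135  0.849  0.565] tau6 0.272 t 16.725 q6 -1.049831711774204
```

play_rows(
  motion=[
    [0,0,0,0.005,20],
    [0,0,0,0.004,20],
  ],
)

```text
time: 16.98
tool_pos: [0.5811, -0.1443, 0.0881]
tcp_rot: [1.304, 2.856, -0.007]
wrist_force: [-5.8, -8.3, 6.3]
width: 0.377
```

```bash
python3 st.py
```

```text
tcp [ 0.5811 -0.1443  0.0881] yaw 130.93 q6 -0.994 tool shift m [0.0022 0.0018 0.0001] turn rev None
F [-5.79 -8.32  6.31] T [-1.172  0.904  0.607] tau6 0.385 t 16.975 q6 -0.9935375617936133
```

Grip reached: torque rise of about 0.27 N m, so roughly 43 N. I'll take the load off the socket by backing part of the way through the play.

play_rows(
  motion=[
    [0,0,0,0,20],
    [0,0,0,-0.006,20],
    [0,0,0,0,20],
  ],
)

```text
time: 17.35
tool_pos: [0.5811, -0.1442, 0.0881]
tcp_rot: [1.25, 2.88, -0.006]
wrist_force: [-5.7, -7.5, 5.6]
width: 0.375
```

```bash
python3 st.py
```

```text
tcp [ 0.5811 -0.1442  0.0881] yaw 133.06 q6 -1.031 tool shift m [0.002  0.0017 0.    ] turn rev None
F [-5.69 -7.5   5.61] T [-1.154  0.88   0.076] tau6 -0.016 t 17.35 q6 -1.0312844398014391
```

play_rows(
  motion=[
    [0,0,0,-0.007,20],
    [0,0,0,0,20],
  ],
)

```text
time: 17.6
tool_pos: [0.5812, -0.1439, 0.0881]
tcp_rot: [1.187, 2.907, -0.005]
wrist_force: [-5.0, -6.2, 6.0]
width: 0.381
```

```bash
python3 st.py
```

```text
tcp [ 0.5812 -0.1439  0.0881] yaw 135.58 q6 -1.075 tool shift m [0.0018 0.0016 0.0001] turn rev None
F [-4.97 -6.22  5.96] T [-1.03   0.849  0.086] tau6 -0.026 t 17.6 q6 -1.0753682055092384
```

play_rows(
  motion=[
    [-0.001,-0.0018,0,0,20],
    [0,0,0,0,20],
    [0,0,-0.005,0,20],
    [0,0,-0.005,0,20],
  ],
)

```text
time: 18.1
tool_pos: [0.5809, -0.144, 0.0961]
tcp_rot: [1.189, 2.907, -0.001]
wrist_force: [3.0, -3.3, -6.3]
width: 0.379
```

```bash
python3 st.py
```

```text
tcp [ 0.5809 -0.144   0.0961] yaw 135.52 q6 -1.078 tool shift m [0.0017 0.0018 0.0081] turn rev None
F [ 2.98 -3.3  -6.27] T [-0.532 -0.485  0.011] tau6 0.027 t 18.1 q6 -1.0783802022513191
```

play_rows(
  motion=[
    [0,0,-0.007,0,20],
    [0,0,-0.007,0,20],
    [0,0,-0.007,0,20],
    [0,0,-0.007,0,20],
  ],
)

```text
time: 18.6
tool_pos: [0.5801, -0.1428, 0.1248]
tcp_rot: [-1.189, -2.906, -0.001]
wrist_force: [-0.2, 0.9, -4.2]
width: 0.383
```

play_rows(
  motion=[
    [0,0,-0.03,0,20],
    [0,0,-0.04,0,20],
    [0,0,0,0,20],
    [0,0,0,0,20],
    [0,0,0,0,20],
  ],
)

```text
time: 19.23
tool_pos: [0.579, -0.1429, 0.1919]
tcp_rot: [-1.187, -2.904, 0.0]
wrist_force: [-0.1, 0.7, -4.1]
width: 0.38
```

```bash
python3 st.py; python3 -c "
from h import *
to((.560,.157,.19),140);i=camera_info('wrist');w=snap('wrist','w6.png');s=snap('side','s6.png')
u,v=proj('side',(.6,-.15,.06))[0].astype(int);c=cv2.resize(s[v-40:v+40,u-40:u+40],(400,400),interpolation=cv2.INTER_CUBIC)
cv2.imwrite('pics/h6.png',np.hstack([c,w[:,130:530]]))"
```

```text
tcp [ 0.579  -0.1429  0.1919] yaw 135.52 q6 -1.078 tool shift m [-0.0008  0.0026  0.1039] turn rev None
F [-0.08  0.67 -4.08] T [-0.033  0.006 -0.05 ] tau6 0.0 t 19.225 q6 -1.0783872917248485
tcp [ 0.579  -0.1429  0.1919] yaw 135.52 q6 -1.078 tool shift m [0.2237 0.2007 0.0024] turn rev -0.0124
```

View pics/h6.png

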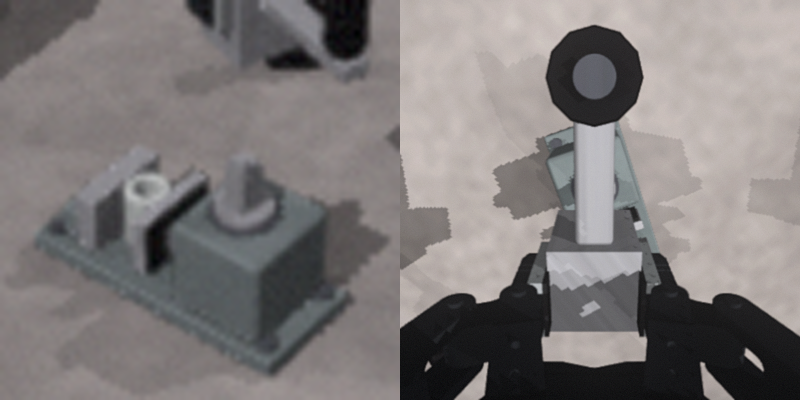

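The spacer stands held between jaw and anvil, the shaft is clear and the crank sits unchanged in the grip. Carrying it back to the mat.

play_rows(
  motion=[
    [0.0373,0.0334,0,0,20],
    [0.0373,0.0334,0,0,20],
    [0.0373,0.0334,0,0,20],
    [0.0373,0.0334,0,0,20],
    [0.0373,0.0334,0,0,20],
  ],
)

```text
time: 19.95
tool_pos: [0.5638, 0.1078, 0.1933]
tcp_rot: [-1.189, -2.907, 0.001]
wrist_force: [0.4, 0.2, -3.8]
width: 0.381
```

play_rows(
  motion=[
    [0.0373,0.0334,0,0,20],
    [0,0,0.05,0,20],
    [0,0,0.05,0,20],
    [0,0,0.05,0,20],
    [0,0,0.015,0,20],
  ],
)

```text
time: 20.58
tool_pos: [0.5571, 0.1554, 0.0246]
tcp_rot: [-1.186, -2.901, 0.008]
wrist_force: [-1.0, -0.4, -4.3]
width: 0.377
```

play_rows(
  motion=[
    [0,0,0,0,20],
    [0,0,0,0,20],
    [0,0,0,0,20],
    [0,0,0,0,20],
  ],
)

```text
time: 21.08
tool_pos: [0.5626, 0.1565, 0.031]
tcp_rot: [1.188, 2.906, 0.003]
wrist_force: [0.7, -0.6, -3.1]
width: 0.38
```

```bash
python3 st.py
```

```text
tcp [0.5626 0.1565 0.031 ] yaw 135.51 q6 -0.566 tool shift m [-0.2221 -0.1995 -0.0572] turn rev None
F [ 0.66 -0.6  -3.05] T [0.017 0.008 0.001] tau6 0.0 t 21.075 q6 -0.5656311109328633
```

play_rows(
  motion=[
    [0,0,0.004,0,20],
    [0,0,0.004,0,20],
    [0,0,0.003,0,20],
    [0,0,0,0,20],
    [0,0,0,0,20],
  ],
)

```text
time: 21.7
tool_pos: [0.5613, 0.1563, 0.0182]
tcp_rot: [-1.189, -2.908, 0.0]
wrist_force: [-0.4, -0.7, -3.6]
width: 0.381
```

play_rows(
  motion=[
    [0,0,0.001,0,20],
    [0,0,0.001,0,20],
    [0,0,0.001,0,20],
    [0,0,0,0,20],
  ],
)

```text
time: 22.2
tool_pos: [0.5617, 0.1563, 0.0171]
tcp_rot: [1.189, 2.908, 0.0]
wrist_force: [-3.9, -0.6, 8.5]
width: 0.381
```

```bash
python3 st.py
```

```text
tcp [0.5617 0.1563 0.0171] yaw 135.51 q6 -0.566 tool shift m [-0.2225 -0.1989 -0.0709] turn rev None
F [-3.88 -0.61  8.54] T [-0.237  0.782  0.048] tau6 -0.008 t 22.2 q6 -0.5655919660334733
```

The hub is on the mat. I'll back off the press slightly, open, lift straight up and look.

play_rows(
  motion=[
    [0,0,-0.001,0,20],
    [0,0,0,0,85],
    [0,0,0,0,85],
    [0,0,0,0,85],
    [0,0,0,0,85],
  ],
)

```text
time: 22.82
tool_pos: [0.5615, 0.1563, 0.0162]
tcp_rot: [1.189, 2.908, 0.0]
wrist_force: [-0.0, 1.0, 0.2]
width: 0.995
```

play_rows(
  motion=[
    [0,0,0,0,85],
    [0,0,0,0,85],
    [0,0,-0.02,0,85],
    [0,0,-0.05,0,85],
    [0,0,-0.055,0,85],
  ],
)

```text
time: 23.45
tool_pos: [0.5609, 0.1562, 0.1432]
tcp_rot: [-1.189, -2.907, 0.001]
wrist_force: [0.9, 0.1, -0.7]
width: 0.997
```

play_rows(
  motion=[
    [0,0,-0.055,0,85],
    [0,0,-0.03,0,85],
    [0,0,0,0,85],
    [0,0,0,0,85],
  ],
)

```text
time: 23.95
tool_pos: [0.5608, 0.1562, 0.2261]
tcp_rot: [-1.189, -2.907, 0.0]
wrist_force: [-0.5, 0.4, -0.6]
width: 0.994
```

```bash
python3 st.py; python3 -c "
from h import *
i=camera_info('wrist');w=snap('wrist','w7.png');s=snap('side','s7.png')
o=ortho(w,'wrist',i,(.54,.17),.047,.1,400)
cv2.imwrite('pics/h7.png',np.hstack([o,s[100:350,150:400].repeat(2,0).repeat(2,1)[:400,:400]]))"
```

```text
tcp [0.5608 0.1562 0.2261] yaw 135.52 q6 -0.566 tool shift m [-0.223  -0.1982  0.1381] turn rev None
F [-0.54  0.38 -0.57] T [-0.017  0.008  0.06 ] tau6 0.0 t 23.95 q6 -0.5656378752485575
```

View pics/h7.png

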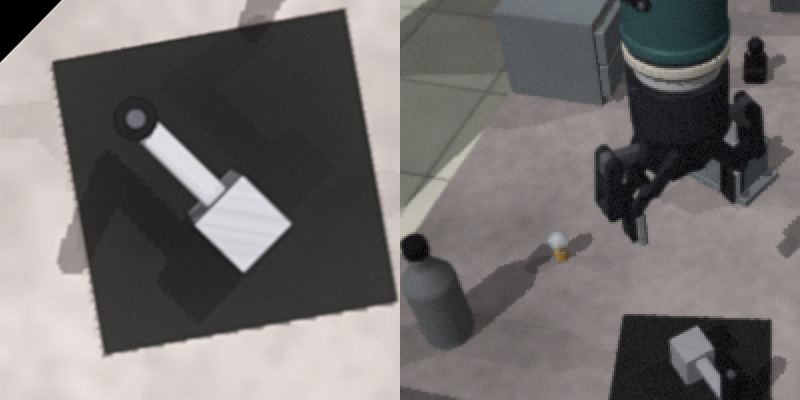

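The crank stands hub down, wholly on the mat, and the gripper is open and clear of it. Handing in.

```bash
python3 -c "
from workcell import *
print(finish_job())"
```

```text
the job is handed in; nothing more can be done
None
```

The spacer is clamped and the crank is back on the mat, hub down and released. The job was handed in at about 24 s of the 72 s allowed.

- **Fitting and winding:** I gripped the crank by its hub and pushed it down until it rested firmly on the collar. I then wound it clockwise by about 1.3 rad of wrist turn.
- **Grip force:** The jaw started to grip after about 1.05 rad of wrist turn. I stopped when the torque had risen about 0.27 N m above friction, which suggests a jaw force of about 43 N. Judged by angle instead, the force would be up to about 52 N. Both lie within 15–90 N, but the jaw force itself was never measured.
- **Lifting off:** I backed off about 0.08 rad, within the socket's play, and no reverse torque showed. The crank then lifted off freely.

**Last checks:** After the crank came off, the side view showed the spacer standing between jaw and anvil. The final wrist view showed the crank upright with its hub wholly on the mat, and the gripper was open and about 20 cm up with no force on it. The bystanders in view looked undisturbed, and nothing I saw suggested contact, but I did not measure them afterwards.

The TCP reading was up to 5 mm off just before the fit because the arm had not settled. I let it settle and corrected the position before pushing the crank down.

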